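# Unlock the lantern's spring-tab vent cap and lay it on the cork mat

## Robot

A 6-joint arm with a two-finger parallel gripper is mounted at the origin on the work surface. World frame = base frame: x ahead of the robot, y to its left, z up, the work surface at z = 0. Lengths are in m, angles in degrees, forces in N, time in s.
With the tool pointing down it reaches from about 0.35 to 0.875 m from the base axis. Payload 4.2 kg.
Tool frame: the origin (TCP) lies at the very end of the fingers, on their centre line; the grasp point (between the pads) lies 19 mm behind it; z points along the fingers, y is the line along which they close (so a half turn about z gives the same grasp; the last joint's range is limited). The gripper opens to 87 mm and grips with 3 to 60 N. Pads are 19 mm wide; open, the fingers measure 117 mm over their backs; the gripper's body (75 mm by 190 mm) begins 51 mm behind the grasp point.
Start: joints at [82.769, 22.042, 0.453, 0, -68.411, -14.817], TCP at [0.235, 0.579, 0.19] pointing down, gripper open.
Joint ranges: [-179.83, 179.83], [-69.29, 118.12], [-61.27, 80.66], [-181.25, 117.63], [-171.15, -9.14], [-177.46, 177.46]. Speed limits (degrees/s): [159.86, 159.86, 180, 180, 180, 180].

## Interface

Orientations are given as a 3x3 rotation matrix whose columns are the frame's x, y, z axes.
In Python, from station import sense, optics, r gives the robot as it stands. The module is installed in compiled form; this text tells all that it offers.
- The arm moves only by the shell command python3 -m pendant 'ROWS' [OPENING]. ROWS is JSON, a list that holds one entry, the list of rows, each a list of 4 numbers: the shift along the tool's x, y, z normalised to -1 to 1, where 1 is 100 mm, then the turn about the tool's z normalised to -1 to 1, where 1 is 2 rad. A call has 1 to 8 rows; each row is the pose to reach, as a shift and turn from the pose commanded when the call began, along the tool's axes at that moment; what a row does not reach only later rows make up. A row lasts 1/10 s, in which the tool goes at most 50 mm and 8.59 degrees, less where a joint would pass 70% of its speed; a pose out of reach is approached as far as the arm can. A call with a number of a shift or a turn outside -1 to 1 is refused whole. A call with a gripper value outside its range is refused whole. OPENING is the closure, from 0 (fully open) to 1 (shut), set as the call begins (- or left out, the last holds). The fingers move at their own pace and stop on an object; the grip force is fixed at half the most. Time passes only in rows, so rows that repeat a pose let the fingers close. It gives the time, the measured TCP pose, the force, the opening and the grip force at its end, in the units of the state.
- sense(): the state, without advancing time (a new reading comes with each control period).
- optics.capture(name): name is "side" or "top"; returns the picture (400x640x3 uint8, red, green, blue); there is no depth.
- optics.get_calibration(name): a dict with "camera_matrix" (3x3 intrinsics, pixels), "camera_from_world" (4x4, takes a point from world to camera coordinates). Camera axes: x right, y down, z forward; pixel columns grow to the right and rows downward; lengths in m; the calibration is good to about 2 mm. A picture is of the moment at which its call begins. get_calibration takes no time and is no camera call.
- r.finish_job(): hands the job in; it is judged then, once.
The state is a dict: "time_s": time; "joints": joint angles; "joint_velocities": joint speeds; "effort": joint torques, N m; "tcp_pos": TCP position; "ee_rot": TCP orientation; "wrist_force": force on the tool from outside, world axes, zero at the start; "moment": the same for the moment, N m; "gripper_width": opening from 0.0 (shut) to 1.0 (fully open); "gripper_force": force on a finger pad.
Only numpy, scipy, OpenCV 4.12 (cv2) and the standard library are available. Lean on these libraries where they do the work, as an engineer would, in place of code of your own. Each camera call takes 0.05 s, during which the arm holds its last target. There are 200 camera calls.

## Task

The brass vent cap on top of the lantern is locked by two spring tabs. Squeeze its two upright ears together, fully but without bending them, and while squeezing turn the cap anticlockwise (seen from above) until you feel it come up against its stop, without forcing it; then lift it straight off, set it down gently and upright in the middle of the round cork mat, and let go. Leave the punch, the glass pane and the copper feet where they are.

Things in the scene. Friction and masses are not known exactly. Their poses are not given: they have to be found in the camera images.
- cap: Brass vent cap, loose, about 0.28 kg: round lid 84 mm across, 24 mm tall, with two upright ears on its x axis (at +x and -x) and a knob 36 mm tall between them. Origin: centre of its underside; z up. From each ear a foot (10 mm wide, top at 29 mm) runs outwards and ends in a pawl, 48 mm from the axis when free, 42 mm when squeezed. It has about 1.5 mm sideways play on the lantern.
- tab_a (a joint): Inward travel of the ear at the cap's +x side: 0 sprung out (locked), 0.006 m fully squeezed. The spring pushes back with 10 N at 0 and 18 N at 0.006. The pawl clears the posts from about 0.005 on.
- tab_b (a joint): The same for the ear at the cap's -x side.
- tab_a_ear (a point): Point on the outer face of the +x ear, 54 mm above the cap's underside: where to squeeze. The ear is a plate 22 mm wide (along the cap's y), 4 mm thick, from 29 to 66 mm above the underside. The two outer faces are 48 mm apart when free, 36 mm fully squeezed. More than 45 N on an ear bends it.
- tab_b_ear (a point): The same point on the outer face of the -x ear.
- lantern: Lantern drum, fixed, 116 mm across, on a round wooden jig block 124 mm across, 12 mm high. Origin: centre of the underside, on the shelf; z up. On its x axis, both sides, a pair of posts 14 mm apart rises to 111 mm above the shelf, 44 to 53 mm from the axis; at the start the cap's pawls stand between them and the cap's x axis lies along the lantern's.
- mat: Round cork mat, fixed, 124 mm across and 5 mm thick. Origin: centre of its underside on the shelf, so its top is 5 mm above the origin.
- punch: Round steel dapping punch, 110 mm long and 22 mm thick, lying on the shelf; origin under its middle. Leave alone.
- pane: Cobalt glass pane, 80 x 110 x 5 mm, lying on the shelf; origin at the centre of its underside. Leave alone.
- foot_a: Copper lantern foot, 32 mm across, 22 mm tall, standing; origin at the centre of its underside. Leave alone.
- foot_b: The second copper lantern foot, alike. Leave alone.
- lantern_deck (a point): Centre of the drum's flat top, 80 mm above the shelf, where the cap sits. Hidden catches hold it down till turned anticlockwise (positive about z) to a sprung stop, 0.48 to 1.22 rad from the start, it varies: only felt (8 N m/rad; under 0.1 N m before, if centred). It lifts off only there or up to 0.06 rad short, clear after 15 mm. Over 35 N of contact force in all, cap on lantern, spoils it.
Things that resemble listed ones, but are neither listed nor needed, are in the scene too. What is shaped like the cap but red or turquoise is not meant. Leave any black look-alike of the lantern alone.

How it is judged (in metres and radians):
On the way, in this order (a step that is already met when the one before it is completed fails the run):
1. both ears are squeezed in (at least 4.5 of 6 mm) with the cap still on the lantern (value of joint each of tab_a, tab_b above 0.0045 m and angle between the x axis of cap and the x axis of lantern, either way round below 0.2 rad and horizontal distance between cap and lantern below 0.006 m), for 0.1 s.
2. the cap is turned at least 0.4 rad from its start, still seated on the lantern, ears squeezed (value of joint each of tab_a, tab_b above 0.0045 m and angle between the x axis of cap and the x axis of lantern, either way round above 0.4 rad and z of cap in the frame of lantern below 0.085 m and horizontal distance between cap and lantern below 0.006 m), for 0.05 s.
3. the cap is lifted clear above the lantern (z of cap in the frame of lantern above 0.1 m and horizontal distance between cap and lantern below 0.02 m).
At the end, for the whole second after the job is handed in: The cap rests flat and upright on the cork mat, its centre within 20 mm of the mat's centre, at rest and released, its two tabs sprung back out (within 1.5 mm) (horizontal distance between cap and mat below 0.02 m and z of cap in the frame of mat between 0.002 and 0.008 m and angle between cap's own z axis and vertical below 0.08 rad and value of joint each of tab_a, tab_b below 0.0015 m and linear speed of cap below 0.02 m/s); the robot touches nothing.
It fails at once if the cap is forced against the lantern (stop, catches or posts) with more than 35 N (contact force between cap and lantern above 35 N).
It fails at once if an ear is squeezed with more than 45 N (90 N on the two together) (contact force between the fingers and cap above 90 N).
It fails at once if the cap is pressed on the mat with more than 40 N (contact force between cap and mat above 40 N).
It fails at once if the cap is dropped or banged down: faster than 0.25 m/s within 30 mm above the mat (horizontal distance between cap and mat below 0.08 m and z of cap in the frame of mat below 0.035 m and linear speed of cap above 0.25 m/s).
It fails at once if the punch, the pane or a copper foot is moved by more than 15 mm (distance of any of punch, pane, foot_a, foot_b from where it was at the start of the episode above 0.015 m).
It also fails if it takes over 64 s, if anything falls off the work surface, if the arm or the gripper's body presses on something with over 40 N, if the wrist force passes 120 N, or if a joint passes its speed limit or range.

## Working session

There is one attempt and no reset: what is moved stays moved. The work goes in short steps, Python scripts to look and compute and a shell command to move; the robot and the scene stay as the last step left them, time stands still between calls to the robot, and variables do not carry over. Pictures are saved under pics/ and viewed, at most 10 in all, crops included, and the job is handed in when it is done.

```bash
mkdir -p pics; python3 - <<'E'
from station import sense, optics
import cv2,numpy as np
for n in("top","side"):
    cv2.imwrite(f"pics/{n}0.png",optics.capture(n)[:,:,::-1]); c=optics.get_calibration(n)
    print(n,c["camera_matrix"].tolist(),np.round(c["camera_from_world"],4).tolist())
s=sense();print({k:np.round(v,3).tolist() for k,v in s.items()})
E
```

```text
top [[474.26457224412815, 0.0, 321.83579399543555], [0.0, 474.26457224412815, 207.7340100716292], [0.0, 0.0, 1.0]] [[0.0292, -0.9995, 0.0082, -0.0818], [-0.9974, -0.0297, -0.0652, 0.5394], [0.0655, -0.0063, -0.9978, 1.0115], [0.0, 0.0, 0.0, 1.0]]
side [[475.0340037417312, 0.0, 323.5442104129905], [0.0, 475.0340037417312, 193.43401854410163], [0.0, 0.0, 1.0]] [[0.968, -0.2507, -0.0128, -0.5176], [-0.1753, -0.6383, -0.7496, 0.1299], [0.1798, 0.7278, -0.6618, 0.9465], [0.0, 0.0, 0.0, 1.0]]
{'time_s': 0.1, 'joints': [82.77, 22.087, 0.388, -0.023, -68.41, -14.817], 'joint_velocities': [0.076, -0.109, 0.14, -0.016, 0.004, -0.025], 'effort': [-0.0, -39.169, 18.793, 4.232, 0.013, -0.0], 'tcp_pos': [0.234, 0.579, 0.189], 'ee_rot': [[0.927, -0.375, -0.001], [-0.375, -0.927, -0.002], [0.0, 0.002, -1.0]], 'wrist_force': [-0.57, 0.669, 0.127], 'moment': [-0.014, 0.041, 0.018], 'gripper_force': 0.0, 'gripper_width': 1.002}
```

View pics/top0.png

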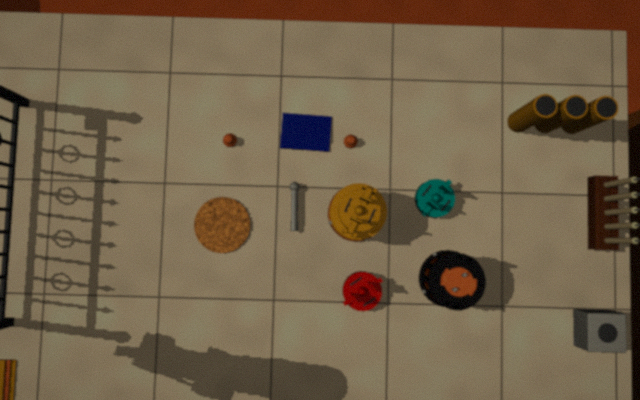

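View pics/side0.png

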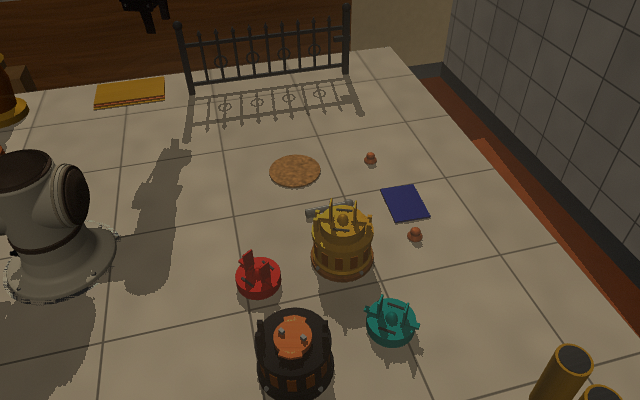

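Candidates for the cap: brass/yellow on lantern, top (357,211), side (342,225); red look-alike, top (362,290), side (258,277); turquoise look-alike, top (435,198), side (390,320); orange disc on the black lantern, top (455,280). I choose the brass one and check it in a close crop.

```bash
python3 - <<'E'
import cv2,numpy as np
a=cv2.imread("pics/top0.png")[171:251,318:398];b=cv2.imread("pics/side0.png")[190:280,300:390]
f=lambda i:cv2.resize(cv2.convertScaleAbs(i,alpha=1.5),(400,400),interpolation=cv2.INTER_CUBIC)
cv2.imwrite("pics/crop.png",np.hstack([f(a),f(b)]))
E
```

```text
(no output)
```

View pics/crop.png

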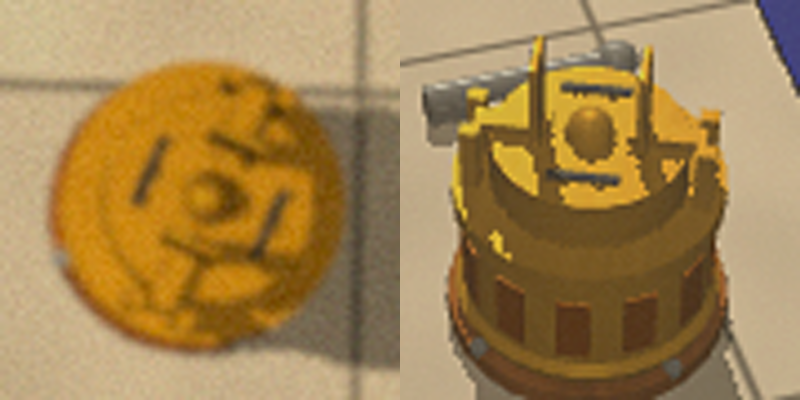

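The crop shows the brass cap on the brass lantern: knob at top (360.4,210.4) / side (342.3,220); ears in the top view at about (367.4,200.4) and (358.6,221), and two dark slots at (348,205.4) and (371.6,216) lying across the ear axis.

```bash
cat > h.py <<'E'
import numpy as np, cv2
from station import sense, optics
C={n:optics.get_calibration(n) for n in("top","side")}
def P(n): return C[n]["camera_matrix"]@np.array(C[n]["camera_from_world"])[:3]
def tri(a,b):
    X=cv2.triangulatePoints(P("top"),P("side"),np.float64(a).reshape(2,1),np.float64(b).reshape(2,1)); return X[:3,0]/X[3,0]
def plane(n,uv,z):
    p=P(n); H=np.c_[p[:,0],p[:,1],p[:,2]*z+p[:,3]]; q=np.linalg.solve(H,[*uv,1]); return q[:2]/q[2]
def delta(target,yaw):
    s=sense(); R=np.array(s["ee_rot"]); d=R.T@(np.array(target)-s["tcp_pos"])*10
    y=np.arctan2(R[1,1],R[0,1]); t=-(np.radians(yaw)-y+np.pi)%(2*np.pi)
    t=(-(np.radians(yaw)-y)+np.pi)%(2*np.pi)-np.pi
    print("rows xyz",d.round(3),"turn",(t/2).round(3),"yaw now",np.degrees(y).round(2),"tcp",np.round(s["tcp_pos"],4))
E
python3 - <<'E'
from h import *
print("knob",tri((360.4,210.4),(342.3,220)).round(4), plane("top",(360.4,210.4),.108))
print("mat",tri((223,225),(295,171)).round(4), plane("top",(223,225),.005))
a=plane("top",(348,205.4),.104);b=plane("top",(371.6,216),.104)
print("slots",a,b,(a+b)/2,np.degrees(np.arctan2(*(b-a)[::-1])))
a=plane("top",(367.4,200.4),.14);b=plane("top",(358.6,221),.14)
print("ears",a,b,(a+b)/2,np.degrees(np.arctan2(*(a-b)[::-1])))
E
```

```text
knob [ 0.5338 -0.1423  0.1046] [ 0.53266146 -0.14180004]
mat [0.5003 0.1497 0.0008] [0.49813865 0.14923314]
slots [ 0.54214414 -0.1172265 ] [ 0.52242187 -0.1646928 ] [ 0.532283   -0.14095965] -112.56290961484873
ears [ 0.55025468 -0.15194432] [ 0.51028177 -0.13603153] [ 0.53026823 -0.14398793] -21.706982124188013
```

```bash

python3 -m pendant '[[[0.3,0.3,-0.1,0],[0.65,0.65,-0.2,0],[1,1,-0.3,0],[1,1,-0.3,0]]]' 0
python3 -m pendant '[[[0.33,0.33,0,0],[0.66,0.66,0,0],[1,1,0,0],[1,1,0,0]]]'
python3 -m pendant '[[[0.33,0.33,0,0],[0.66,0.66,0,0],[1,1,0,0],[1,1,0,0]]]'
python3 -m pendant '[[[0.33,0.33,0,0],[0.66,0.66,0,0],[1,1,0,0],[1,1,0,0]]]' | cut -c1-300
python3 -c "from h import *; delta((.5325,-.1415,.2),157.5)"
```

```text
time_s: 0.5
tcp_pos: [0.2911, 0.4451, 0.2215]
ee_rot: [[0.926, -0.379, 0.001], [-0.379, -0.926, 0.001], [0.0, -0.001, -1.0]]
wrist_force: [-0.0, 0.2, 0.3]
gripper_width: 1.001
gripper_force: 0.0
time_s: 0.9
tcp_pos: [0.3454, 0.3148, 0.2196]
ee_rot: [[0.925, -0.38, -0.001], [-0.38, -0.925, -0.001], [-0.0, 0.002, -1.0]]
wrist_force: [-0.2, 0.8, 0.5]
gripper_width: 1.002
gripper_force: 0.0
time_s: 1.3
tcp_pos: [0.4008, 0.1853, 0.2194]
ee_rot: [[0.925, -0.381, -0.001], [-0.381, -0.925, -0.001], [-0.0, 0.001, -1.0]]
wrist_force: [-0.1, -0.5, -0.4]
gripper_width: 1.002
gripper_force: 0.0
time_s: 1.7
tcp_pos: [0.4565, 0.0554, 0.2192]
ee_rot: [[0.925, -0.381, -0.001], [-0.381, -0.925, -0.001], [-0.0, 0.001, -1.0]]
wrist_force: [0.4, 1.3, -0.0]
gripper_width: 1.0
gripper_force: 0.0
rows xyz [1.453 1.531 0.193] turn 0.786 yaw now -112.4 tcp [0.4565 0.0554 0.2192]
```

```bash

python3 -m pendant '[[[0.33,0.35,0,0.05],[0.66,0.7,0,0.12],[0.8,0.9,0,0.19],[1,1,0,0.26],[1,1,0,0.33],[1,1,0,0.4],[1,1,0,0.4]]]' >/dev/null
python3 -c "from h import *; delta((.5325,-.1415,.2),157.5)"
```

```text
rows xyz [0.739 0.066 0.191] turn 0.39 yaw now -157.81 tcp [ 0.5108 -0.0706  0.2191]
```

```bash

python3 -m pendant '[[[0.3,0.03,0,0.06],[0.6,0.06,0,0.13],[0.739,0.066,0,0.2],[0.739,0.066,0.1,0.27],[0.739,0.066,0.19,0.34],[0.739,0.066,0.19,0.39],[0.739,0.066,0.19,0.39]]]' >/dev/null
python3 - <<'E'
from h import *
delta((.5325,-.1415,.2),157.5); print(np.round(sense()["joints"],1),sense()["moment"])
a=plane("side",(331.5,199),.146);b=plane("side",(355.8,200.8),.146);print((a+b)/2,np.degrees(np.arctan2(*(b-a)[::-1])),np.linalg.norm(b-a))
im=optics.capture("side")[:,:,::-1];cv2.imwrite("pics/s1.png",cv2.resize(cv2.convertScaleAbs(im[130:280,250:450],alpha=1.5),(800,600),interpolation=cv2.INTER_CUBIC))
E
```

```text
rows xyz [-0.003 -0.001  0.002] turn 0.001 yaw now 157.67 tcp [ 0.5323 -0.1418  0.2002]
[  1.9  14.4  -9.1  -0.  -66.5 -24.3] [ 0.10964197 -0.07995145  0.04534538]
[ 0.53903426 -0.13409077] -21.639053430026326 0.043590311400894775
```

View pics/s1.png

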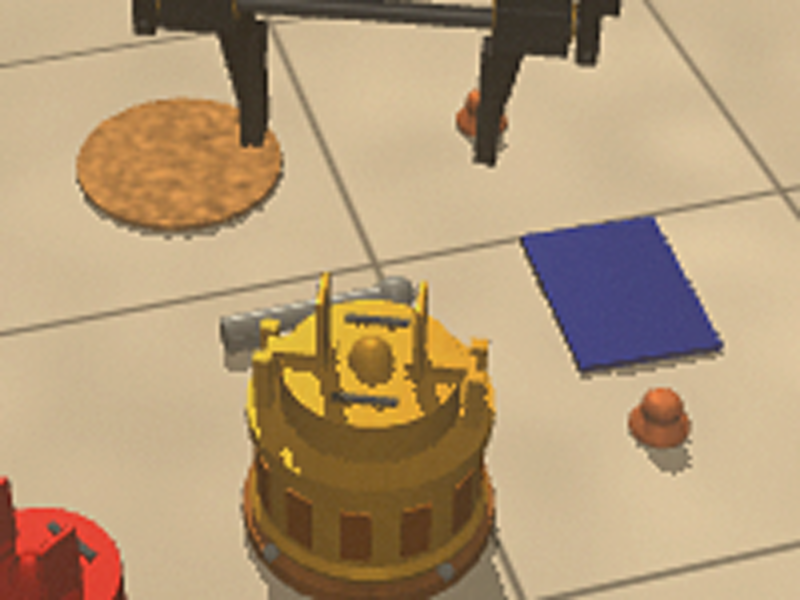

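The close view shows the gripper above the brass cap, with fingertips at (254,145) and (485,163) in the crop, ears at (325,272) and (422,283), and knob at (371,358). The alignment looks good. Next I check the residual numerically.

```bash
python3 - <<'E'
from h import *
def pr(n,X): q=P(n)@[*X,1]; return (q[:2]/q[2]).round(2)
e=np.array([np.cos(np.radians(-22.3)),np.sin(np.radians(-22.3)),0]);n=np.array([-e[1],e[0],0])
c=np.array([.5325,-.1415,0])
print("tcp",pr("side",[.5323,-.1418,.2]),"seen 342.3,168.5")
print("knob",pr("side",c+[0,0,.106]),"seen 342.75,219.5")
for s in(-1,1): print("ear farcorner",pr("side",c+s*e*.022+n*.011+[0,0,.146]),("331.2,198","355.5,200.7")[s>0])
for s in(-1,1): print("ear top view ctr",pr("top",c+s*e*.022+[0,0,.14]),("358.6,221","367.4,200.4")[s>0])
print("slots should be mid",pr("top",c+[0,0,.104]),"359.8,210.7")
E
```

```text
tcp [341.57 179.99] seen 342.3,168.5
knob [341.   219.35] seen 342.75,219.5
ear farcorner [329.73 198.13] 331.2,198
ear farcorner [354.17 200.13] 355.5,200.7
ear top view ctr [357.12 219.98] 358.6,221
ear top view ctr [366.34 199.02] 367.4,200.4
slots should be mid [360.07 210.6 ] 359.8,210.7
```

```bash

python3 -c "from h import *; delta((.5334,-.1418,.135),157.7)"
python3 -m pendant '[[[-0.01,-0.01,0.1,0],[-0.005,-0.01,0.3,0],[-0.005,-0.01,0.5,0],[-0.005,-0.01,0.65,0],[-0.005,-0.01,0.65,0],[-0.005,-0.01,0.65,0]]]' 0.3
python3 - <<'E'
from h import *
delta((.5334,-.1418,.135),157.7)
im=optics.capture("side")[:,:,::-1];cv2.imwrite("pics/s2.png",cv2.resize(cv2.convertScaleAbs(im[160:265,280:420],alpha=1.6),(800,600),interpolation=cv2.INTER_CUBIC))
E
```

```text
rows xyz [-0.004 -0.009  0.655] turn 0.0 yaw now 157.74 tcp [ 0.5324 -0.1418  0.2005]
time_s: 3.75
tcp_pos: [0.5334, -0.1426, 0.1357]
ee_rot: [[-0.382, -0.924, -0.0], [-0.924, 0.382, -0.0], [0.0, 0.0, -1.0]]
wrist_force: [0.5, 0.1, 0.6]
gripper_width: 0.707
gripper_force: 0.0
rows xyz [-0.007  0.003  0.007] turn -0.002 yaw now 157.52 tcp [ 0.5334 -0.1426  0.1357]
```

View pics/s2.png

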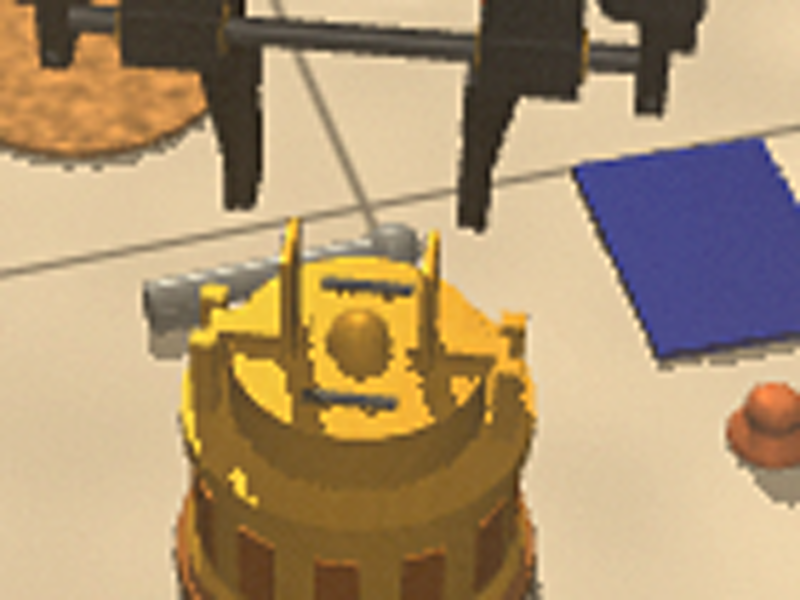

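The fingertips sit at (240,208) and (473,228) in the crop, just above the ear tips at (292,218) and (433,232). That is higher than the TCP reading implies, so I compare it with the projection.

```bash
python3 - <<'E'
from h import *
def pr(n,X): q=P(n)@[*X,1]; return (q[:2]/q[2]).round(1)
s=sense();R=np.array(s["ee_rot"]);t=np.array(s["tcp_pos"]);w=.707*.087/2
for z in(0,-.01,-.02):
  for sx in(-1,1): print(z,sx,[pr("side",t+R@[sx*.0095,k*w,z]) for k in(-1,1)])
print("seen inner tips L",280+262/5.714,160+205/5.714,"R",280+460/5.714,160+226/5.714)
im=optics.capture("top")[:,:,::-1];cv2.imwrite("pics/t2.png",cv2.resize(cv2.convertScaleAbs(im[150:270,280:440],alpha=1.6),(800,600),interpolation=cv2.INTER_CUBIC))
E
```

```text
0 -1 [array([359.7, 205.4]), array([325.8, 202.5])]
0 1 [array([358.8, 212.6]), array([324.3, 209.7])]
-0.01 -1 [array([359.9, 201.2]), array([325.7, 198.4])]
-0.01 1 [array([359. , 208.5]), array([324.2, 205.5])]
-0.02 -1 [array([360.1, 197.1]), array([325.6, 194.2])]
-0.02 1 [array([359.3, 204.3]), array([324.2, 201.4])]
seen inner tips L 325.85229261463076 195.87679383969197 R 360.50402520126005 199.55197759887994
```

View pics/t2.png

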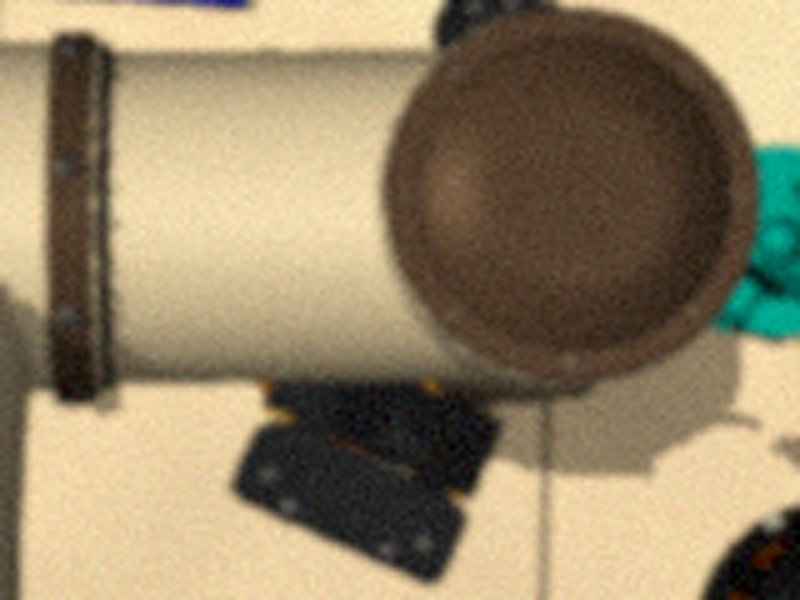

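The side view agrees laterally but shows the fingertips about 20 mm high. I go down to the height the description gives (TCP 0.117) and check against the ears.

```bash

python3 -m pendant '[[[-0.005,0,0.07,0],[-0.005,0,0.13,0],[-0.005,0,0.19,0],[-0.005,0,0.19,0],[-0.005,0,0.19,0]]]' 0.3
python3 - <<'E'
from h import *
delta((.5334,-.1418,.115),157.7);print(sense()["moment"])
im=optics.capture("side")[:,:,::-1];cv2.imwrite("pics/s3.png",cv2.resize(cv2.convertScaleAbs(im[160:265,280:420],alpha=1.6),(800,600),interpolation=cv2.INTER_CUBIC))
E
```

```text
time_s: 4.35
tcp_pos: [0.5333, -0.1423, 0.1165]
ee_rot: [[-0.384, -0.923, -0.001], [-0.923, 0.384, -0.0], [0.0, 0.0, -1.0]]
wrist_force: [0.2, -0.3, 1.0]
gripper_width: 0.697
gripper_force: 0.0
rows xyz [-0.005  0.001  0.015] turn -0.002 yaw now 157.43 tcp [ 0.5333 -0.1423  0.1165]
[ 0.07380976 -0.11016669  0.04147354]
```

View pics/s3.png

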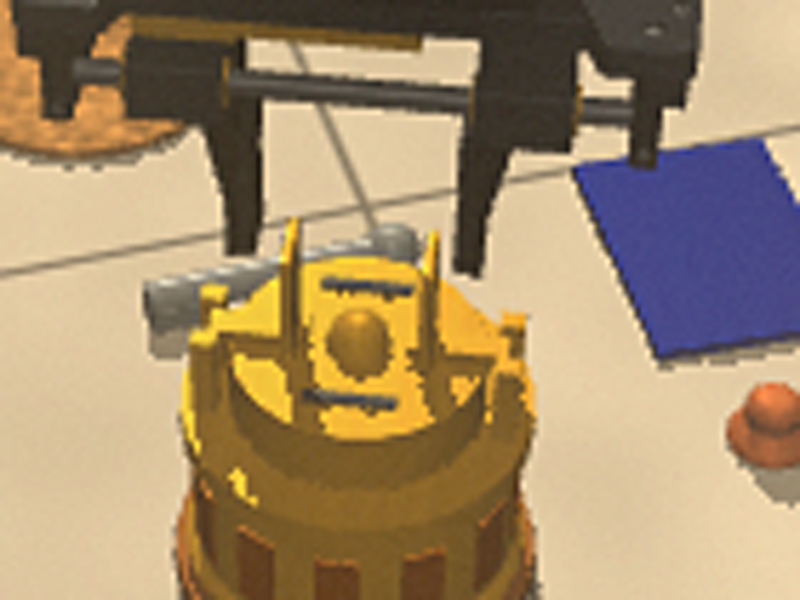

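The fingertips show at (240,252) and (470,273) in the crop. This view doesn't settle how far they overlap the ears, so I close gently in small steps and read the force.

```bash

python3 -m pendant '[[[-0.005,0,0,0],[-0.005,0,0,0],[-0.005,0,0,0],[-0.005,0,0,0]]]' 0.43 | tail -3
python3 -m pendant '[[[0,0,0,0],[0,0,0,0],[0,0,0,0]]]' 0.46 | tail -3
python3 -m pendant '[[[0,0,0,0],[0,0,0,0],[0,0,0,0]]]' 0.49 | tail -3
python3 - <<'E'
from h import *
delta((.5334,-.1418,.115),157.7);print(sense()["moment"])
im=optics.capture("side")[:,:,::-1];cv2.imwrite("pics/s4.png",cv2.resize(cv2.convertScaleAbs(im[160:265,280:420],alpha=1.6),(800,600),interpolation=cv2.INTER_CUBIC))
E
```

```text
wrist_force: [0.3, -0.1, 0.5]
gripper_width: 0.574
gripper_force: 0.0
wrist_force: [0.9, 0.3, 0.2]
gripper_width: 0.545
gripper_force: 0.0
wrist_force: [0.4, -0.1, 0.2]
gripper_width: 0.511
gripper_force: 0.0
rows xyz [0.001 0.001 0.018] turn -0.002 yaw now 157.42 tcp [ 0.5335 -0.1418  0.1168]
[ 0.11828076 -0.04547907  0.00160158]
```

View pics/s4.png

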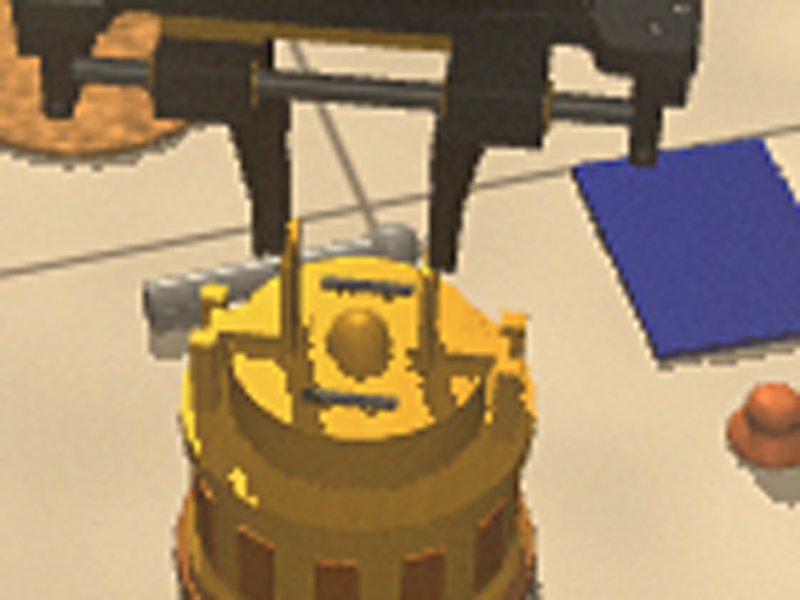

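The fingers closed to 44 mm with no force, and they hide the ear tops at (433,232) and (288,225). So they are above the ears, and the TCP reading is about 25–30 mm lower than the real tips. I reopen, go down in small watched steps, and probe by closing.

```bash

python3 -m pendant '[[[0,0,0,0],[0,0,0,0],[0,0,0,0],[0,0,0,0]]]' 0.34 | tail -3
python3 -m pendant '[[[0,0,0.03,0],[0,0,0.07,0],[0,0,0.1,0],[0,0,0.1,0]]]' | tail -3
python3 -m pendant '[[[0,0,0,0],[0,0,0,0],[0,0,0,0],[0,0,0,0],[0,0,0,0]]]' 0.48 | tail -3
python3 -m pendant '[[[0,0,0,0],[0,0,0,0],[0,0,0,0],[0,0,0,0]]]' 0.34 | tail -3
python3 -m pendant '[[[0,0,0.02,0],[0,0,0.04,0],[0,0,0.06,0],[0,0,0.06,0]]]' | tail -3
python3 -m pendant '[[[0,0,0,0],[0,0,0,0],[0,0,0,0],[0,0,0,0],[0,0,0,0]]]' 0.48 | tail -3
python3 -c "from h import *; delta((.5334,-.1418,.115),157.7);print(sense()['moment'])"
```

```text
wrist_force: [0.6, -0.4, -0.5]
gripper_width: 0.656
gripper_force: 0.0
wrist_force: [0.1, -0.1, 0.0]
gripper_width: 0.658
gripper_force: 0.0
wrist_force: [0.7, -0.1, 1.2]
gripper_width: 0.53
gripper_force: 10.9
wrist_force: [0.2, -0.1, -0.3]
gripper_width: 0.653
gripper_force: 0.0
wrist_force: [0.0, 0.1, 0.7]
gripper_width: 0.664
gripper_force: 0.0
wrist_force: [0.9, 0.1, 1.1]
gripper_width: 0.528
gripper_force: 11.0
rows xyz [ 0.002  0.003 -0.14 ] turn -0.002 yaw now 157.43 tcp [ 0.5338 -0.1418  0.101 ]
[ 0.15385592 -0.15521094 -0.00980595]
```

```bash

python3 -m pendant '[[[0,0,0,0],[0,0,0,0],[0,0,0,0],[0,0,0,0]]]' 0.34 | tail -3
python3 -m pendant '[[[0,0,0.02,0],[0,0,0.04,0],[0,0,0.06,0],[0,0,0.06,0]]]' | tail -3
python3 -m pendant '[[[0,0,0.02,0],[0,0,0.04,0],[0,0,0.04,0],[0,0,0.04,0]]]' | tail -3
python3 -m pendant '[[[0,0,0,0],[0,0,0,0],[0,0,0,0],[0,0,0,0],[0,0,0,0]]]' 0.48 | tail -3
python3 -m pendant '[[[0,0,0,0],[0,0,0,0],[0,0,0,0]]]' 0.52 | tail -3
python3 -m pendant '[[[0,0,0,0],[0,0,0,0],[0,0,0,0]]]' 0.56 | tail -3
python3 - <<'E'
from h import *
delta((.5334,-.1418,.115),157.7);print(sense()["moment"])
im=optics.capture("side")[:,:,::-1];cv2.imwrite("pics/s5.png",cv2.resize(cv2.convertScaleAbs(im[160:265,280:420],alpha=1.6),(800,600),interpolation=cv2.INTER_CUBIC))
E
```

```text
wrist_force: [0.4, -0.5, -0.4]
gripper_width: 0.654
gripper_force: 0.0
wrist_force: [-0.3, 0.7, 0.2]
gripper_width: 0.66
gripper_force: 0.0
wrist_force: [1.1, 0.0, 0.8]
gripper_width: 0.66
gripper_force: 0.0
wrist_force: [0.6, -0.3, 1.3]
gripper_width: 0.525
gripper_force: 11.2
wrist_force: [0.5, -0.4, 1.9]
gripper_width: 0.484
gripper_force: 13.3
wrist_force: [0.2, -0.8, 3.2]
gripper_width: 0.449
gripper_force: 15.6
rows xyz [ 0.001  0.003 -0.24 ] turn -0.002 yaw now 157.44 tcp [ 0.5338 -0.1418  0.091 ]
[ 0.16437662 -0.12482608 -0.0032205 ]
```

View pics/s5.png

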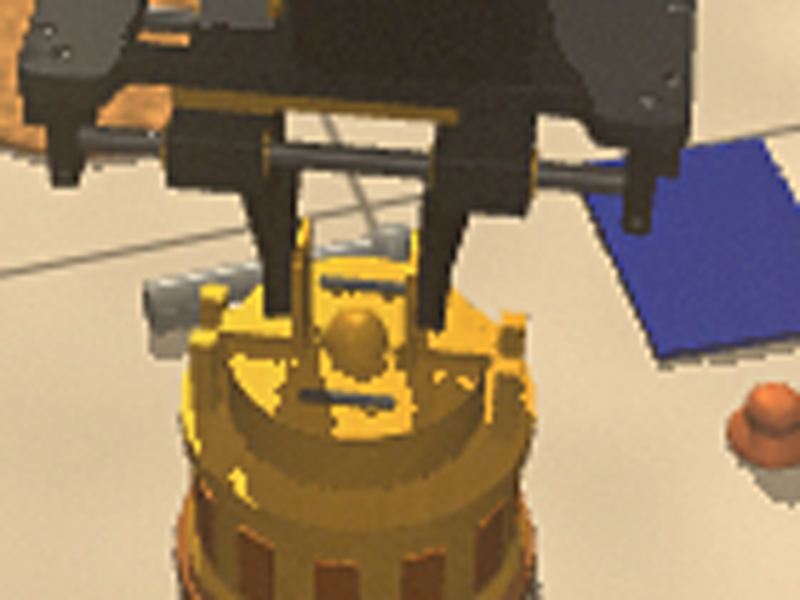

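The fingers now sit on the outer faces of both ears, with tips at (278,315) and (432,325) just above the feet, and the side forces are small. I squeeze fully and start turning.

```bash

python3 -m pendant '[[[0,0,0,0],[0,0,0,0],[0,0,0,0],[0,0,0,0]]]' 0.6 | tail -3
S(){ python3 -c "
from h import *
s=sense();R=np.array(s['ee_rot']);print('yaw',np.degrees(np.arctan2(R[1,1],R[0,1])).round(2),'M',np.round(s['moment'],3),'F',np.round(s['wrist_force'],1),s['gripper_width'],s['gripper_force'],np.round(s['tcp_pos'],4))"; }
S
python3 -m pendant '[[[0,0,0,-0.02],[0,0,0,-0.04],[0,0,0,-0.06],[0,0,0,-0.06]]]' >/dev/null; S
python3 -m pendant '[[[0,0,0,-0.02],[0,0,0,-0.04],[0,0,0,-0.06],[0,0,0,-0.06]]]' >/dev/null; S
python3 -m pendant '[[[0,0,0,-0.02],[0,0,0,-0.04],[0,0,0,-0.06],[0,0,0,-0.06]]]' >/dev/null; S
```

```text
wrist_force: [-0.7, 0.6, 4.6]
gripper_width: 0.402
gripper_force: 17.9
yaw 157.43 M [ 0.203 -0.055  0.025] F [-0.7  0.6  4.6] 0.402396018837714 17.872534096240997 [ 0.5338 -0.1418  0.091 ]
yaw 164.29 M [ 0.098 -0.054 -0.02 ] F [0.4 0.1 4.8] 0.40473092939123817 17.926413416862488 [ 0.5338 -0.1419  0.091 ]
yaw 171.14 M [ 0.099 -0.055 -0.018] F [ 0.3 -0.4  5.2] 0.4055558300427642 17.927877008914948 [ 0.5338 -0.1418  0.091 ]
yaw 178.01 M [ 0.107 -0.046 -0.049] F [ 0.  -0.5  5. ] 0.40301364556041336 17.927611470222473 [ 0.5338 -0.1418  0.091 ]
```

```bash
cat > S.py <<'E'
from h import *
s=sense();R=np.array(s['ee_rot']);print('yaw',np.degrees(np.arctan2(R[1,1],R[0,1])).round(2),'M',np.round(s['moment'],3),'F',np.round(s['wrist_force'],1),round(s['gripper_width'],3),round(s['gripper_force'],1),np.round(s['tcp_pos'],4))
E
python3 -m pendant '[[[0,0,0,-0.02],[0,0,0,-0.03],[0,0,0,-0.03]]]' 0.62 >/dev/null; python3 S.py
python3 -m pendant '[[[0,0,0,-0.01],[0,0,0,-0.02],[0,0,0,-0.02]]]' >/dev/null; python3 S.py
python3 -m pendant '[[[0,0,0,-0.01],[0,0,0,-0.02],[0,0,0,-0.02]]]' >/dev/null; python3 S.py
```

```text
yaw -178.58 M [ 0.084 -0.054 -0.098] F [0.1 0.1 5.3] 0.394 30.0 [ 0.5339 -0.1419  0.0911]
yaw -176.29 M [ 0.104 -0.004 -0.082] F [ 0.6 -0.4  5.5] 0.398 30.0 [ 0.5339 -0.1419  0.0911]
yaw -174.0 M [ 0.11   0.017 -0.17 ] F [0.2 0.8 4.6] 0.397 30.0 [ 0.5339 -0.1419  0.0911]
```

```bash

python3 -m pendant '[[[0,0,0,-0.01],[0,0,0,-0.01],[0,0,0,-0.01]]]' >/dev/null; python3 S.py
python3 -m pendant '[[[0,0,0,-0.01],[0,0,0,-0.01],[0,0,0,-0.01]]]' >/dev/null; python3 S.py
```

```text
yaw -172.87 M [ 0.082 -0.075 -0.102] F [0.6 0.2 5.9] 0.392 30.0 [ 0.5339 -0.1419  0.0911]
yaw -171.72 M [ 0.084 -0.061 -0.094] F [-0.4  0.1  5. ] 0.395 30.0 [ 0.5339 -0.1419  0.0911]
```

Only noise and friction so far, so I keep turning.

```bash

for i in 1 2 ; do python3 -m pendant '[[[0,0,0,-0.01],[0,0,0,-0.015],[0,0,0,-0.015]]]' >/dev/null; python3 S.py; done
```

```text
yaw -170.0 M [ 0.115 -0.031 -0.114] F [-0.1  0.2  5.9] 0.395 30.0 [ 0.5339 -0.1419  0.0912]
yaw -168.28 M [ 0.087 -0.003 -0.126] F [0.4 0.7 5.4] 0.399 30.0 [ 0.5339 -0.1418  0.0911]
```

```bash

for i in 1 2 ; do python3 -m pendant '[[[0,0,0,-0.01],[0,0,0,-0.015],[0,0,0,-0.015]]]' >/dev/null; python3 S.py; done
```

```text
yaw -166.56 M [ 0.115 -0.039 -0.14 ] F [ 0.7 -0.5  5.1] 0.395 30.0 [ 0.5339 -0.1419  0.0911]
yaw -164.85 M [ 0.086 -0.013 -0.175] F [-0.3  0.2  5.9] 0.4 30.0 [ 0.5339 -0.1419  0.0911]
```

```bash

python3 -m pendant '[[[0,0,0,-0.01],[0,0,0,-0.015],[0,0,0,-0.015]]]' >/dev/null; python3 S.py
python3 -m pendant '[[[0,0,0,-0.01],[0,0,0,-0.015],[0,0,0,-0.015]]]' >/dev/null; python3 S.py
```

```text
yaw -163.12 M [-0.006 -0.039 -0.101] F [ 0.2 -0.2  5.5] 0.399 30.0 [ 0.5339 -0.1419  0.0911]
yaw -161.41 M [ 0.019 -0.033 -0.127] F [-0.1 -0.4  5.8] 0.396 30.0 [ 0.5339 -0.1419  0.0912]
```

```bash

python3 -m pendant '[[[0,0,0,-0.01],[0,0,0,-0.015],[0,0,0,-0.015]]]' >/dev/null; python3 S.py
python3 -m pendant '[[[0,0,0,-0.01],[0,0,0,-0.015],[0,0,0,-0.015]]]' >/dev/null; python3 S.py
```

```text
yaw -159.69 M [ 0.148 -0.01  -0.155] F [-0.6 -0.8  7. ] 0.393 30.0 [ 0.5339 -0.1419  0.0911]
yaw -157.97 M [ 0.009 -0.001 -0.173] F [-0.3 -0.1  4.8] 0.396 30.0 [ 0.5339 -0.1418  0.0911]
```

```bash

python3 -m pendant '[[[0,0,0,-0.01],[0,0,0,-0.015],[0,0,0,-0.015]]]' >/dev/null; python3 S.py
python3 -m pendant '[[[0,0,0,-0.01],[0,0,0,-0.015],[0,0,0,-0.015]]]' >/dev/null; python3 S.py
```

```text
yaw -156.25 M [ 0.027 -0.054 -0.127] F [-0.1  0.3  5.3] 0.395 30.0 [ 0.5339 -0.1418  0.0911]
yaw -154.53 M [ 0.062 -0.019 -0.114] F [0.1 0.  5.1] 0.39 30.0 [ 0.5339 -0.1419  0.0911]
```

```bash

python3 -m pendant '[[[0,0,0,-0.01],[0,0,0,-0.015],[0,0,0,-0.015]]]' >/dev/null; python3 S.py
python3 -m pendant '[[[0,0,0,-0.01],[0,0,0,-0.015],[0,0,0,-0.015]]]' >/dev/null; python3 S.py
```

```text
yaw -152.82 M [ 0.095 -0.061 -0.162] F [-0.2  0.2  5. ] 0.394 30.0 [ 0.5339 -0.1418  0.0911]
yaw -151.1 M [ 0.33  -0.088 -0.091] F [0.6 1.8 5.6] 0.395 30.0 [ 0.5342 -0.1416  0.0911]
```

```bash

python3 -m pendant '[[[0,0,0,0],[0,0,0,0]]]' >/dev/null; python3 S.py
python3 -m pendant '[[[0,0,0,-0.01],[0,0,0,-0.01],[0,0,0,-0.01]]]' >/dev/null; python3 S.py
```

```text
yaw -151.1 M [ 0.314 -0.158 -0.177] F [-0.1  1.9  5.5] 0.395 30.0 [ 0.5342 -0.1416  0.0911]
yaw -149.95 M [ 0.531 -0.271 -0.159] F [1.6 2.2 4.7] 0.399 30.0 [ 0.5345 -0.1414  0.0911]
```

A side force of 2–3 N toward (+x,+y) is building and the torque is flat, so the tool axis is slightly off the lantern axis. I follow it by about 1 mm.

```bash

python3 -m pendant '[[[-0.002,-0.005,0,0],[-0.004,-0.01,0,0],[-0.004,-0.01,0,0],[-0.004,-0.01,0,0]]]' >/dev/null; python3 S.py
python3 -m pendant '[[[0,0,0,-0.01],[0,0,0,-0.01],[0,0,0,-0.01]]]' >/dev/null; python3 S.py
```

```text
yaw -149.94 M [-0.222  0.038 -0.103] F [-0.2 -0.7  5.6] 0.396 30.0 [ 0.5344 -0.1413  0.0911]
yaw -148.83 M [-0.076 -0.067 -0.231] F [ 0.4 -0.7  5.9] 0.394 30.0 [ 0.5346 -0.1411  0.0911]
```

```bash

python3 -m pendant '[[[0,0,0,-0.01],[0,0,0,-0.01],[0,0,0,-0.01]]]' >/dev/null; python3 S.py
python3 -m pendant '[[[0,0,0,0],[0,0,0,0]]]' >/dev/null; python3 S.py
```

```text
yaw -147.7 M [-0.047 -0.055 -0.295] F [ 1.3 -0.2  5.6] 0.396 30.0 [ 0.5346 -0.1411  0.0911]
yaw -147.71 M [-0.07   0.016 -0.349] F [ 0.1 -1.4  5.7] 0.392 30.0 [ 0.5346 -0.1411  0.0911]
```

```bash

python3 -m pendant '[[[0,0,0,-0.008],[0,0,0,-0.008],[0,0,0,-0.008]]]' >/dev/null; python3 S.py
python3 -m pendant '[[[0,0,0,0],[0,0,0,0]]]' >/dev/null; python3 S.py
```

```text
yaw -146.82 M [-0.133  0.002 -0.383] F [ 0.6 -0.9  5.8] 0.397 30.0 [ 0.5346 -0.1411  0.0911]
yaw -146.81 M [-0.057 -0.014 -0.357] F [0.4 0.  5.5] 0.394 30.0 [ 0.5346 -0.1411  0.0911]
```

```bash

python3 -m pendant '[[[0,0,0,-0.01],[0,0,0,-0.01],[0,0,0,-0.01],[0,0,0,-0.01]]]' >/dev/null; python3 S.py
python3 -m pendant '[[[0,0,0,0],[0,0,0,0]]]' >/dev/null; python3 S.py
```

```text
yaw -145.69 M [-0.111 -0.045 -0.574] F [-0.4 -0.7  5.4] 0.397 30.0 [ 0.5346 -0.1411  0.0911]
yaw -145.69 M [-0.172 -0.044 -0.486] F [ 1.2 -0.5  5.6] 0.397 30.0 [ 0.5346 -0.1411  0.0911]
```

A clear stop at about 0.95 rad (torque 0.5 N m). I ease back about 0.05 rad to relieve the torque, then lift a little and watch the force.

```bash

python3 -m pendant '[[[0,0,0,0.01],[0,0,0,0.02],[0,0,0,0.02]]]' >/dev/null; python3 S.py
python3 -m pendant '[[[0,0,-0.01,0],[0,0,-0.02,0],[0,0,-0.02,0],[0,0,-0.02,0]]]' >/dev/null; python3 S.py
```

```text
yaw -147.9 M [-0.114 -0.06  -0.111] F [-0.3  0.1  4.8] 0.393 30.0 [ 0.5346 -0.1411  0.0911]
yaw -147.85 M [-0.767 -1.649 -0.187] F [ 4.6 -2.3 -7.9] 0.401 30.0 [ 0.5343 -0.1409  0.0915]
```

```bash

python3 -m pendant '[[[0,0,0,0],[0,0,0,0],[0,0,0,0]]]' >/dev/null; python3 S.py; python3 -c "
from h import *;print(sense()['time_s'])"
```

```text
yaw -147.85 M [-0.724 -1.533 -0.226] F [ 4.7 -2.4 -8.4] 0.393 30.0 [ 0.5343 -0.1408  0.0915]
20.9
```

Still held by about 6 N. I turn gently back toward the stop under this light lift and see whether it releases.

```bash

python3 -m pendant '[[[0,0,0,-0.01],[0,0,0,-0.01],[0,0,0,-0.01]]]' >/dev/null; python3 S.py
python3 -m pendant '[[[0,0,0,-0.01],[0,0,0,-0.01],[0,0,0,-0.01]]]' >/dev/null; python3 S.py
```

```text
yaw -146.72 M [-0.726 -1.621 -0.233] F [ 5.4 -2.7 -8. ] 0.396 30.0 [ 0.5342 -0.1408  0.0915]
yaw -145.61 M [-0.693 -1.598 -0.387] F [ 5.4 -1.6 -9.1] 0.394 30.0 [ 0.5342 -0.1408  0.0915]
```

Not released. I lower again to unload it, then check how the torque behaves a bit further on to tell a true stop from off-centre friction.

```bash

python3 -m pendant '[[[0,0,0.01,0],[0,0,0.02,0],[0,0,0.02,0]]]' >/dev/null; python3 S.py
python3 -m pendant '[[[0,0,0,-0.01],[0,0,0,-0.01],[0,0,0,-0.01],[0,0,0,-0.01]]]' >/dev/null; python3 S.py
python3 -m pendant '[[[0,0,0,0],[0,0,0,0]]]' >/dev/null; python3 S.py
```

```text
yaw -145.52 M [-0.425 -0.765 -0.454] F [ 2.1 -1.9 -0.3] 0.397 30.0 [ 0.5344 -0.141   0.0913]
yaw -144.36 M [-0.335 -0.66  -0.538] F [ 2.1 -1.7  2.2] 0.396 30.0 [ 0.5344 -0.141   0.0912]
yaw -144.35 M [-0.27  -0.585 -0.521] F [ 1.9 -1.3  4.1] 0.395 30.0 [ 0.5345 -0.141   0.0912]
```

The torque plateaus near 0.5 N m, which is about the twist limit of a 30 N pad grip. So the cap is against the stop, probably slightly past it. I ease back until the torque crosses zero, then lift.

```bash

python3 -m pendant '[[[0,0,0,0.01],[0,0,0,0.02],[0,0,0,0.02],[0,0,0,0.02]]]' >/dev/null; python3 S.py
python3 -m pendant '[[[0,0,0,0.01],[0,0,0,0.01],[0,0,0,0.01]]]' >/dev/null; python3 S.py
python3 -m pendant '[[[0,0,0,0.01],[0,0,0,0.01],[0,0,0,0.01]]]' >/dev/null; python3 S.py
```

```text
yaw -146.63 M [-0.383 -0.538 -0.302] F [ 1.3 -0.9  5.6] 0.394 30.0 [ 0.5345 -0.141   0.0912]
yaw -147.75 M [-0.383 -0.495 -0.218] F [ 1.8 -0.5  4.7] 0.397 30.0 [ 0.5345 -0.1411  0.0911]
yaw -148.87 M [-0.327 -0.533 -0.038] F [ 1.7 -0.7  5.9] 0.398 30.0 [ 0.5345 -0.1411  0.0911]
```

```bash

python3 -m pendant '[[[0,0,0,0.008],[0,0,0,0.008],[0,0,0,0.008]]]' >/dev/null; python3 S.py
python3 -m pendant '[[[0,0,-0.01,0],[0,0,-0.015,0],[0,0,-0.02,0],[0,0,-0.02,0],[0,0,-0.02,0]]]' >/dev/null; python3 S.py
```

```text
yaw -149.74 M [-0.359 -0.598 -0.009] F [ 1.7 -0.9  5.8] 0.397 30.0 [ 0.5345 -0.141   0.0911]
yaw -149.88 M [-0.306 -1.614  0.018] F [ 4.2 -0.7 -5.7] 0.398 30.0 [ 0.5339 -0.1407  0.0918]
```

```bash

python3 -m pendant '[[[0,0,-0.01,0],[0,0,-0.01,0],[0,0,-0.01,0],[0,0,-0.01,0]]]' >/dev/null; python3 S.py
python3 -m pendant '[[[0,0,0,0.005],[0,0,0,0.01],[0,0,0,0.01]]]' >/dev/null; python3 S.py
```

```text
yaw -149.87 M [-0.098 -1.396 -0.067] F [ 3.9 -0.6 -5.5] 0.393 30.0 [ 0.534  -0.1408  0.0937]
yaw -151.02 M [-0.008 -0.882 -0.045] F [ 2.4 -0.1 -3.6] 0.391 30.0 [ 0.5338 -0.141   0.094 ]
```

It is coming up (z +3 mm, force falling to the cap's weight). I continue the lift.

```bash

python3 -m pendant '[[[0,0,-0.01,0],[0,0,-0.02,0],[0,0,-0.03,0],[0,0,-0.03,0]]]' >/dev/null; python3 S.py
python3 -m pendant '[[[0,0,-0.01,0],[0,0,-0.02,0],[0,0,-0.03,0],[0,0,-0.03,0]]]' >/dev/null; python3 S.py
```

```text
yaw -151.01 M [-0.414 -0.322 -0.041] F [ 0.8 -1.6 -2.9] 0.396 30.0 [ 0.5334 -0.1412  0.0968]
yaw -151.01 M [-0.409 -0.023  0.028] F [ 1.2 -0.7 -2.6] 0.395 30.0 [ 0.5338 -0.141   0.0999]
```

```bash

python3 -m pendant '[[[0,0,-0.05,0],[0,0,-0.15,0],[0,0,-0.3,0],[0,0,-0.5,0],[0,0,-0.7,0],[0,0,-0.85,0],[0,0,-0.85,0]]]' >/dev/null; python3 S.py
python3 -c "from h import *; delta((.4995,.149,.17),-151); print(np.round(sense()['joints'],1),sense()['time_s'])"
```

```text
yaw -150.98 M [ 0.057 -0.059 -0.01 ] F [ 0.3  0.6 -2.2] 0.395 30.0 [ 0.536  -0.1409  0.1882]
rows xyz [-2.713 -1.086  0.179] turn 0.0 yaw now -150.98 tcp [ 0.536  -0.1409  0.1882]
[  2.1  15.  -10.1   0.  -64.5  27. ] 26.4
```

```bash

python3 -m pendant '[[[-0.1,-0.04,0,0],[-0.3,-0.12,0,0],[-0.5,-0.2,0,0],[-0.7,-0.28,0,0],[-0.905,-0.362,0,0]]]' >/dev/null
python3 -m pendant '[[[-0.25,-0.1,0,0],[-0.5,-0.2,0,0],[-0.75,-0.3,0,0],[-0.905,-0.362,0,0]]]' >/dev/null
python3 -m pendant '[[[-0.25,-0.1,0,0],[-0.5,-0.2,0,0],[-0.75,-0.3,0,0],[-0.85,-0.34,0,0],[-0.903,-0.362,0,0],[-0.903,-0.362,0,0],[-0.903,-0.362,0,0]]]' >/dev/null
python3 S.py
python3 - <<'E'
from h import *
delta((.4995,.149,.10),-151)
im=optics.capture("side")[:,:,::-1];cv2.imwrite("pics/s6.png",cv2.resize(cv2.convertScaleAbs(im[70:220,200:400],alpha=1.6),(800,600),interpolation=cv2.INTER_CUBIC))
E
```

```text
yaw -151.04 M [ 0.052 -0.066 -0.048] F [-0.5  0.1 -2.3] 0.399 30.0 [0.4974 0.1484 0.1844]
rows xyz [ 0.005 -0.022  0.844] turn -0.0 yaw now -151.04 tcp [0.4974 0.1484 0.1844]
```

View pics/s6.png

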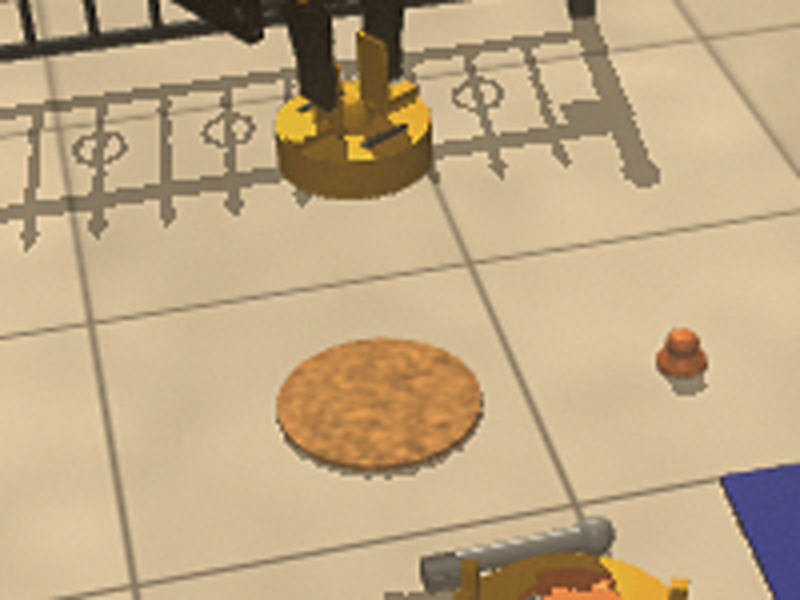

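The cap hangs upright in the gripper: lid spans x 277–433 in the crop with lower edge at y 198, and the mat is centred at about (380,403). I check the hanging position numerically.

```bash
python3 - <<'E'
from h import *
def pr(n,X): q=P(n)@[*X,1]; return (q[:2]/q[2]).round(1)
c=np.array([.4974,.1484,.173]);a=np.linspace(0,6.28,60)
q=np.array([pr("side",c+[.042*np.cos(t),.042*np.sin(t),0]) for t in a]);print(q.min(0),q.max(0))
print("seen L",200+277/4,"R",200+433/4,"bottom",70+198/4)
m=[plane("side",(200+380/4,70+403/4),.005)];print("mat",m)
E
```

```text
[269.2  99.6] [308.  120.2]
seen L 269.25 R 308.25 bottom 119.5
mat [array([0.50170129, 0.1450683 ])]
```

```bash

python3 -m pendant '[[[0,-0.01,0.1,0],[0,-0.02,0.3,0],[0,-0.02,0.5,0],[0,-0.02,0.7,0],[0,-0.02,0.85,0],[0,-0.02,1,0],[0,-0.02,1,0]]]' >/dev/null; python3 S.py
python3 -m pendant '[[[0,0,0.1,0],[0,0,0.2,0],[0,0,0.3,0],[0,0,0.38,0],[0,0,0.46,0],[0,0,0.54,0],[0,0,0.58,0],[0,0,0.58,0]]]' >/dev/null; python3 S.py
```

```text
yaw -151.1 M [ 0.019  0.053 -0.018] F [-0.8 -0.2 -2.6] 0.395 30.0 [0.4976 0.1483 0.0821]
yaw -151.01 M [ 0.044 -0.028 -0.049] F [-0.2  0.5 -2.1] 0.395 30.0 [0.4991 0.1498 0.0261]
```

```bash

python3 -m pendant '[[[0,0,0.02,0],[0,0,0.04,0],[0,0,0.06,0],[0,0,0.08,0],[0,0,0.08,0],[0,0,0.08,0]]]' >/dev/null; python3 S.py
python3 -m pendant '[[[0,0,0.01,0],[0,0,0.015,0],[0,0,0.015,0],[0,0,0.015,0]]]' >/dev/null; python3 S.py
```

```text
yaw -151.01 M [ 0.008 -0.061 -0.006] F [ 0.8 -0.3 -2. ] 0.398 30.0 [0.4995 0.15   0.0187]
yaw -151.01 M [ 0.04  -0.013  0.004] F [ 0.1  0.  -2.4] 0.393 30.0 [0.4994 0.15   0.0172]
```

```bash

python3 -m pendant '[[[0,0,0.005,0],[0,0,0.01,0],[0,0,0.01,0],[0,0,0.01,0]]]' >/dev/null; python3 S.py
python3 -m pendant '[[[0,0,0.005,0],[0,0,0.01,0],[0,0,0.01,0],[0,0,0.01,0]]]' >/dev/null; python3 S.py
```

```text
yaw -151.01 M [ 0.056 -0.028 -0.034] F [-0.4 -0.5 -2. ] 0.397 30.0 [0.4994 0.15   0.0162]
yaw -150.99 M [-0.064  0.838 -0.049] F [-2.1 -1.1  6.5] 0.395 30.0 [0.4995 0.15   0.0161]
```

Touched down (weight transferred, about 9 N). I open step by step, then rise.

```bash

python3 -m pendant '[[[0,0,-0.005,0],[0,0,-0.005,0],[0,0,-0.005,0]]]' 0.53 | tail -3
python3 -m pendant '[[[0,0,0,0],[0,0,0,0],[0,0,0,0]]]' 0.46 | tail -3
python3 -m pendant '[[[0,0,0,0],[0,0,0,0],[0,0,0,0],[0,0,0,0]]]' 0.3 | tail -3
python3 -m pendant '[[[0,0,-0.1,0],[0,0,-0.25,0],[0,0,-0.5,0],[0,0,-0.8,0],[0,0,-1,0],[0,0,-1,0]]]' | tail -3
python3 -m pendant '[[[0,0,-0.3,0],[0,0,-0.6,0],[0,0,-0.6,0]]]' 0 >/dev/null;python3 S.py
python3 - <<'E'
from h import *
def pr(n,X): q=P(n)@[*X,1]; return (q[:2]/q[2]).round(1)
im=optics.capture("side")[:,:,::-1]
h=cv2.cvtColor(im,cv2.COLOR_BGR2HSV)[140:200,250:345]
ys,xs=np.where((h[...,0]>20)&(h[...,0]<32)&(h[...,1]>190))
print("yellow box",xs.min()+250,xs.max()+250,ys.min()+140,ys.max()+140,len(xs))
a=np.linspace(0,6.28,60)
for z in(.005,.029):
  q=np.array([pr("side",np.array([.4995,.15,z])+[.042*np.cos(t),.042*np.sin(t),0]) for t in a]);print(z,q.min(0),q.max(0))
cv2.imwrite("pics/final.png",cv2.resize(cv2.convertScaleAbs(im[120:220,230:370],alpha=1.6),(800,571)));print(sense()['time_s'])
E
```

```text
wrist_force: [-1.7, -0.2, 3.3]
gripper_width: 0.467
gripper_force: 14.4
wrist_force: [-1.2, 0.1, 3.4]
gripper_width: 0.539
gripper_force: 10.5
wrist_force: [-0.0, 0.1, 0.0]
gripper_width: 0.69
gripper_force: 0.0
wrist_force: [-0.0, 1.0, -0.5]
gripper_width: 0.702
gripper_force: 0.0
yaw -150.96 M [ 0.104 -0.126  0.039] F [ 0.3 -0.5 -0.2] 0.886 0.0 [0.5018 0.1511 0.1798]
yellow box 284 308 142 157 9
0.005 [276.2 159.1] [311.1 180.9]
0.029 [275.4 151.2] [310.8 172.9]
33.3
```

I've used all 10 views, so I confirm numerically with an image difference against the first side picture.

```bash
python3 - <<'E'
from h import *
im=optics.capture("side")[:,:,::-1]; a=cv2.imread("pics/side0.png")
d=(cv2.absdiff(im,a).max(2)>30).astype(np.uint8); d[:138]=0; d[200:]=0
n,l,st,c=cv2.connectedComponentsWithStats(cv2.morphologyEx(d,cv2.MORPH_OPEN,np.ones((2,2),np.uint8)))
print([(s.tolist(),k.round(1).tolist()) for s,k in zip(st[1:],c[1:]) if s[4]>30])
for v in range(140,190,3): r=np.where(d[v,255:335])[0]; print(v,(r.min()+255,r.max()+255) if len(r) else None)
E
python3 S.py
```

```text
[([0, 139, 23, 17, 275], [11.6, 145.8]), ([135, 140, 58, 61, 1838], [166.2, 175.7]), ([277, 143, 36, 44, 1045], [294.8, 168.3]), ([30, 156, 10, 12, 68], [33.4, 161.3]), ([50, 165, 41, 36, 789], [73.1, 181.9]), ([32, 189, 12, 7, 32], [37.5, 191.8]), ([36, 191, 26, 10, 183], [50.5, 196.5]), ([287, 190, 10, 11, 73], [290.9, 194.3])]
140 None
143 (np.int64(296), np.int64(300))
146 (np.int64(296), np.int64(303))
149 (np.int64(281), np.int64(302))
152 (np.int64(282), np.int64(309))
155 (np.int64(281), np.int64(307))
158 (np.int64(278), np.int64(309))
161 (np.int64(276), np.int64(310))
164 (np.int64(276), np.int64(310))
167 (np.int64(276), np.int64(310))
170 (np.int64(277), np.int64(311))
173 (np.int64(277), np.int64(311))
176 (np.int64(277), np.int64(312))
179 (np.int64(277), np.int64(311))
182 (np.int64(278), np.int64(309))
185 (np.int64(287), np.int64(299))
188 (np.int64(279), np.int64(307))
yaw -151.03 M [0.067 0.079 0.045] F [-0.4  0.1 -0.5] 0.959 0.0 [0.4991 0.15   0.1758]
```

The cap's outline on the mat spans x 276–311 and ends at row ~182. That matches the prediction for upright and centred (276–311, 181), so I hand the job in.

```bash
python3 -c "
from station import r
print(r.finish_job())"
```

```text
the job is handed in; nothing more can be done
None
```

The cap was squeezed, turned to its stop at about 0.93 rad, lifted off and released upright within about 5 mm of the mat's centre; the job is handed in at about 33 s, and no verdict came back.

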